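Fit the hot-knife rest to its ball mount

TASK

Put the hot-knife rest back on its ball mount. First swing the round dust cover on the mount fully aside on its pin, as far as it goes, to uncover the ball; it turns one way only and a stop blocks the other, so feel which way it gives. Then lower the rest gently and upright over the ball until its socket sits on the floor of the well, with its lever over the gap in the front of the well, press the lever all the way down to latch it, and let go; leave the cover open and do not disturb the cone of thread and the tape measure standing nearby.

Things in the scene. Friction and masses are not known exactly. Their poses are not given: they have to be found in the camera images.
- ball_mount: Fixed grey cast mount, foot 154 x 92 x 10 mm. Origin on the table under the ball's centre; +x to its back (pivot pin), z up. Round well about z: inner radius 29, outer 36, top at z = 44, floor at z = 12 mm; 22 mm wide gap in its wall at the front (-x), down to the floor, for the lever. A block in front (x -67 to -53, y -10 to 10, top z = 34 mm) is the lever's rest.
- ball_centre (a point): Centre of the steel ball (radius 12.5 mm, on a neck of radius 5.5 mm) standing in the well: (0, 0, 28) mm of the mount. Hidden under the cover at first.
- cover_arm (a joint): Angle of the dust cover about its vertical pin, rad: -0.06 to 0.06 at the start (closed over the well), positive is counter-clockwise from above (knob goes to the mount's -y). Turns to its end at 1.9 rad one way only, +1.9 or -1.9, which varies; the other way it is blocked within 0.2 rad of 0. Stiff (about 2 N at the knob), stays where left.
- cover_knob (a point): Grip of the upright black knob on the cover (cylinder 13 mm across, z = 49 to 67 mm), this point at z = 60 mm, 68 mm from the pivot pin; closed it is at x = -22 mm of the mount. The cover is a flat steel disc of radius 38.5 mm, z = 45 to 49 mm, centred 46 mm from the pin, over the ball when closed.
- pivot_pin (a point): Cover's pivot on the block at the back, at (46, 0, 49) mm of the mount; a screw head stands 5 mm above. Behind it, at (70, +9.9) and (70, -9.9) mm, two tapped holes: one holds the stop screw (head 7 mm across, 6 mm high), the other a flush grub screw. Stop at +y: the cover can only turn negative; at -y: only positive.
- knife_rest: Loose hot-knife rest, 0.45 to 0.75 kg, upright. Origin at the centre of its socket's lower rim, z up. Aluminium socket, outer radius 22 (foot flange 26), z = 0 to 36 mm, bored from below (radius 14, depth 29.5 mm) to fit over the ball; seated, its rim is on the well's floor, origin at z = 12 mm on the mount's axis, its x axis within 5 degrees of the mount's so that the lever (at -x) is in the gap.
- rest_neck (a point): Where to grip the rest: on its axis, 55 mm above its origin. Square neck 24 x 24 mm, sides along the rest's x and y, z = 36 to 68 mm of the rest: grip across y. On it a steel bar 16 mm wide, x -12 to 74, z 68 to 74 mm, carries two U forks at x = 30 and 66 mm, 32 mm wide, up to z = 98 mm.
- latch (a joint): Angle of the latch lever, rad: 0 raised (0 to 0.06 at the start; slopes up at 34 degrees to the rest's -x), grows as pressed down; 0.60 level, on the mount's rest block (own end 0.62). Level hinge pin along y at (-17, 0, 25) mm of the rest. It swings a jaw in under the ball, possible only with the socket fully down. Resists with about 2 N, stays where left.
- latch_pad (a point): Top of the middle of the flat thumb pad (20 x 18 mm, 6 mm thick) at the end of the latch lever, 54 mm from its pin. The whole lever is flat on top and 12 mm wide.
- snap_press: Green hand press at the back of the table, fixed; origin under its column. An obstacle: its handle leans towards the robot, 0.27 to 0.5 m above the table, to x = 0.62 m (y 0 to 0.07 m); a tall wrist that crosses over from one side of the table to the other must pass in front of it, TCP nearer than x = 0.5 m.
- thread_cone_rust: Rust-coloured cone of thread, 57 x 71 x 85 mm, standing loose; origin at the centre of its underside. A bystander: not to be moved.
- tape_measure: Yellow tape measure, 36 x 75 x 55 mm, standing loose; origin at the centre of its underside. A bystander: not to be moved.
Not all that is in view belongs to the job. Leave any pink look-alike of the knife_rest alone.

How it is judged:
On the way, in this order (a step that is already met when the one before it is completed fails the run):
1. the dust cover is swung aside to the end of its travel ((value of joint cover_arm above 1.7 rad or value of joint cover_arm below -1.7 rad)), for 0.2 s.
2. the rest's socket is fully down over the ball (z of knife_rest in the frame of ball_mount between 0.009 and 0.0145 m and horizontal distance between knife_rest and ball_mount below 0.005 m and angle between knife_rest's own z axis and vertical below 0.07 rad), for 0.2 s.
3. the latch lever is pressed down (value of joint latch above 0.53 rad), for 0.2 s.
At the end, for the whole second after the job is handed in: Cover open by 1.7 rad or more, either way; the rest still, its socket on the floor of the well (origin 9 to 14.5 mm above the mount's, within 5 mm of the ball's axis, tilted under 0.07 rad); its latch lever down (0.53 rad or more) (all of step 2 and (value of joint cover_arm above 1.7 rad or value of joint cover_arm below -1.7 rad) and value of joint latch above 0.53 rad and linear speed of knife_rest below 0.02 m/s); the robot touches nothing.
It fails at once if the cone of thread or the tape measure moved by more than 30 mm (distance of any of thread_cone_rust, tape_measure from where it was at the start of the episode above 0.03 m).
It fails at once if the rest rammed or dropped onto the mount (over 80 N) (contact force between knife_rest and ball_mount above 80 N).
It also fails if it takes over 67 s, if anything falls off the work surface, if the arm or the gripper's body presses on something with over 40 N, if the wrist force passes 120 N, or if a joint passes its speed limit or range.

ROBOT

A 6-joint arm with a two-finger parallel gripper is mounted at the origin on a cart in front of the work surface, level with it; the furniture and walls round the work are solid. World frame = base frame: x ahead of the robot, y to its left, z up, the work surface at z = 0. Lengths are in m, angles in rad, forces in N, time in s.
With the tool pointing down it reaches from about 0.375 to 0.975 m from the base axis. Payload 3.8 kg.
Tool frame: the origin (TCP) lies between the finger pads, 19 mm behind the fingertips; this is the grasp point; z points along the fingers, y is the line along which they close (so a half turn about z gives the same grasp; the last joint's range is limited). The gripper opens to 88 mm and grips with 3 to 60 N. Pads are 18 mm wide; open, the fingers measure 123 mm over their backs; the gripper's body (75 mm by 187 mm) begins 45 mm behind the grasp point.
Start: joints at [-1.261, 0.264, 1.604, -0, 1.274, -0.037], TCP at [0.229, -0.635, 0.257] pointing down, gripper open.
Joint ranges: [-2.63, 2.63], [-0.94, 2.18], [0.31, 2.57], [-1.31, 4.45], [0, 2.66], [-2.55, 2.55]. Speed limits (rad/s): [2.57, 2.57, 3.14, 3.14, 3.14, 3.14].

INTERFACE

Orientations are given as a rotation vector (axis times angle).
In Python, from cell import manip, inverse_kinematics, cams, order gives the robot as it stands. Calls block until the motion is done:
- manip.move_pose(position, orientation): joint-space move of the TCP to a pose.
- manip.move_linear(position, rate=0.15, rot=None): straight line of the TCP; rot=None keeps the orientation; rate is the mean speed in m/s.
- manip.set_joints(angles): joint-space move.
- manip.set_gripper(opening, force=None): finger opening in m; force is the grip in N (None keeps the last); returns when the fingers have stopped.
- manip.dwell(seconds).
- inverse_kinematics(position, orientation): joint angles nearest the present ones, or None.
- manip.state(): the state.
- cams.capture(name): name is "scene" or "top"; returns a dict with "image" (420x560x3 uint8, blue, green, red), "z_map" (420x560 float32, m along the optical axis (not along the pixel's ray), 0 where there is no reading), "intrinsics" (3x3 intrinsics, pixels), "k1" (the pictures are not rectified: a ray, as slopes to the right and down, at radius r is drawn at 1 + k1 r^2 times it, then the intrinsics apply), "position" and "orientation" of the camera in the world. Camera axes: x right, y down, z forward; pixel columns grow to the right and rows downward; lengths in m; the calibration is good to about 2 mm. A picture is of the moment at which its call begins.
A pose or a line that the arm cannot do raises manip.IKError and nothing moves.
- order.close_job(): hands the job in; it is judged then, once.
The state is a dict: "clock": time; "joint_pos": joint angles; "joint_velocities": joint speeds; "tau": joint torques, N m; "tool_pos": TCP position; "tcp_rot": TCP orientation; "contact_force": force on the tool from outside, world axes, zero at the start; "moment": the same for the moment, N m; "gripper_width": finger opening in m; "grasp_force": force on a finger pad.
Only numpy, scipy, OpenCV 4.12 (cv2) and the standard library are available. Lean on these libraries where they do the work, as an engineer would, in place of code of your own. Each camera call takes 0.05 s, during which the arm holds its last target. There are 200 camera calls.

## Working session

There is one attempt and no reset: what is moved stays moved. The work goes in short steps, each a Python script; the robot and the scene stay as the last script left them, time stands still between calls to the robot, and variables do not carry over. Pictures are saved under pics/ and viewed, at most 10 in all, crops included, and the job is handed in when it is done.

```bash
ls; mkdir -p pics; cat > h.py <<'E'
import numpy as np, cv2, pickle
from scipy.spatial.transform import Rotation as R
def cloud(d):
    K=d["intrinsics"];h,w=d["z_map"].shape
    u,v=np.meshgrid(np.arange(w),np.arange(h))
    dx=(u-K[0,2])/K[0,0];dy=(v-K[1,2])/K[1,1]
    x,y=dx.copy(),dy.copy()
    for _ in range(15):
        s=1+d["k1"]*(x*x+y*y);x=dx/s;y=dy/s
    z=d["z_map"];P=np.stack([x*z,y*z,z],-1)
    o=np.array(d["orientation"]);Rm=o if o.shape==(3,3) else R.from_rotvec(o).as_matrix()
    W=P@Rm.T+np.array(d["position"]);W[z==0]=np.nan
    return W
E
python3 - <<'E'
from cell import manip,cams
import pickle,cv2,numpy as np
D={n:cams.capture(n) for n in("scene","top")}
pickle.dump(D,open("d0.pkl","wb"))
for n,d in D.items():
    cv2.imwrite(f"pics/{n}0.png",d["image"]);print(n,d["intrinsics"].tolist(),d["k1"],d["position"],d["orientation"],(d["z_map"]==0).mean())
print(manip.state())
E
```

```text
pics
scene [[457.3291860469664, 0.0, 272.4978036549824], [0.0, 457.3291860469664, 213.60349785449407], [0.0, 0.0, 1.0]] -0.12304396635742174 [-0.464032    0.88708015  0.79217277] [-1.06024226  2.13506321 -1.24610239] 0.005688775510204081
top [[507.87465155206536, 0.0, 280.9824199248075], [0.0, 507.87465155206536, 207.8876782294761], [0.0, 0.0, 1.0]] -0.03631722315294473 [0.44930263 0.14744153 1.63482311] [-2.16150677  2.20406264 -0.0775502 ] 0.004102891156462585
{'clock': 0.1, 'joint_pos': array([-1.26089971e+00,  2.64649227e-01,  1.60518524e+00,  1.87890014e-05,
        1.27370882e+00, -3.69029523e-02]), 'joint_velocities': array([ 0.00014758, -0.00217253, -0.00284642, -0.00058005, -0.00015592,
       -0.00165677]), 'tau': array([ 1.01892892e-03, -5.03616750e+01, -3.58071148e+01,  7.32250256e-02,
        2.33303168e-02, -6.90890715e-05]), 'tool_pos': array([ 0.22924935, -0.63425758,  0.25625993]), 'tcp_rot': array([-3.09257654e+00, -5.41683326e-01,  3.88744337e-04]), 'contact_force': array([-0.57057529, -0.09830074, -0.67865148]), 'moment': array([-0.01368414,  0.03828101, -0.02360637]), 'grasp_force': 0.0, 'gripper_width': 0.08793722776983784}
```

View pics/top0.png

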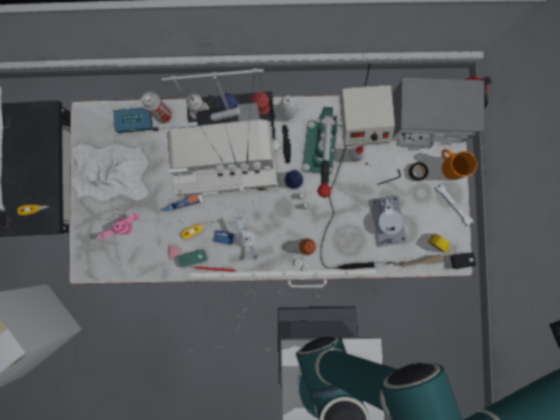

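View pics/scene0.png

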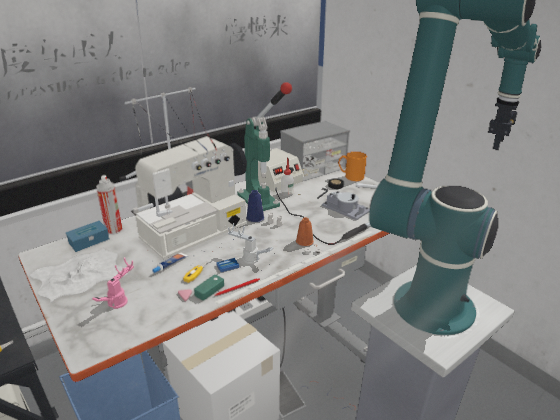

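The top view shows these candidates for the rest: the grey one at (248,240), and the pink look-alike at (120,228), which I'll leave alone. The mount is at (388,220), the rust cone at (307,246) and the tape at (440,243). The blue cone at (294,179) is not part of the job. I'm choosing the grey rest and checking it in a close crop.

```bash
python3 - <<'E'
from h import *
D=pickle.load(open("d0.pkl","rb"))
def crop(n,c,r,w,h,S=(400,300)): return cv2.resize(D[n]["image"][r:r+h,c:c+w],S,interpolation=cv2.INTER_CUBIC)
a=np.hstack([crop("top",360,185,80,60),crop("top",215,210,80,60)])
b=np.hstack([crop("scene",310,175,80,60),crop("scene",215,220,80,60)])
cv2.imwrite("pics/crop1.png",cv2.convertScaleAbs(np.vstack([a,b]),alpha=1.3))
W=cloud(D["top"])
for (r,c) in [(220,388),(240,248),(246,307),(243,440),(228,120),(260,350)]: print(r,c,W[r,c].round(4))
E
```

```text
220 388 [ 0.5211 -0.1826  0.0553]
240 248 [0.4673 0.2534 0.0699]
246 307 [0.4454 0.0726 0.0755]
243 440 [ 0.4462 -0.3417  0.058 ]
228 120 [0.5117 0.649  0.0711]
260 350 [ 0.3977 -0.0676  0.0013]
```

View pics/crop1.png

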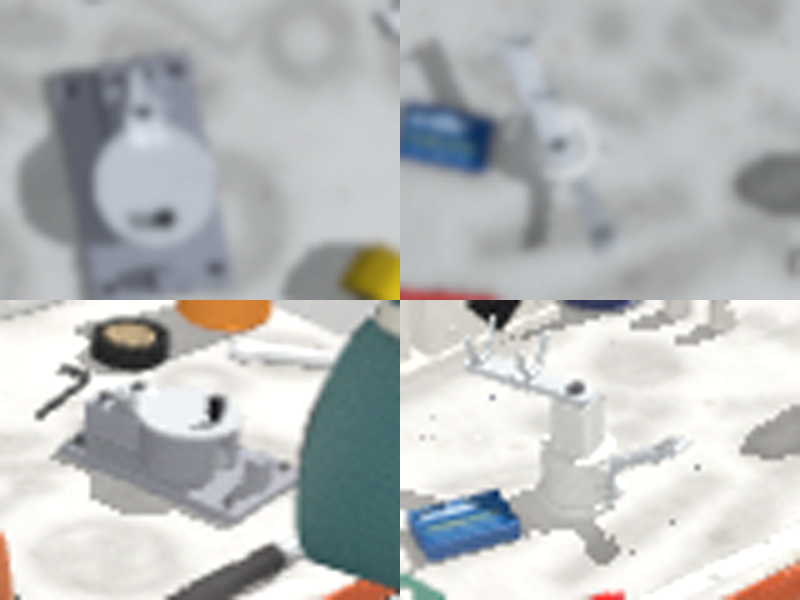

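The crop confirms it. The mount (top crop, left) has its closed cover and its back toward +x, turned slightly left. The grey rest (right) has its neck at about crop (560,145), its bar and forks running up-left, and its lever toward the lower right.

```bash
cat >> h.py <<'E'
def fitcircle(p,r=None):
    from scipy.optimize import least_squares
    c=p.mean(0)
    f=(lambda q:np.hypot(*(p-q[:2]).T)-(q[2] if r is None else r))
    return least_squares(f,[*c,r or .03],loss='soft_l1',f_scale=.001).x
E
python3 - <<'E'
from h import *
D=pickle.load(open("d0.pkl","rb"))
for n in D:
    W=cloud(D[n]); print("==",n)
    x,y,z=np.moveaxis(W,-1,0)
    m=(abs(x-.5)<.13)&(abs(y+.18)<.1)
    print("table z",np.nanmedian(z[m&(abs(z)<.006)]))
    f=m&(z>.0045)&(z<.09)
    nl,L,st,_=cv2.connectedComponentsWithStats(f.astype(np.uint8))
    k=1+np.argmax(st[1:,4]); F=L==k
    (c,s,a)=cv2.minAreaRect(W[F][:,:2].astype(np.float32)*1000)
    print("foot rect",c,s,a,F.sum())
    d=F&(z>.041)&(z<.054); print("disc z",np.nanmedian(z[d]),W[d].mean(0))
    hull=cv2.convexHull(W[d][:,:2].astype(np.float32))[:,0]; print("hull circ",fitcircle(hull))
    kn=F&(z>.056); print("knob",kn.sum(),W[kn].mean(0),W[kn][:,2].max())
    # rest
    m=(abs(x-.47)<.12)&(abs(y-.25)<.1)
    for lo,hi in((.064,.08),(.08,.105),(.028,.044),(.004,.03),(.046,.062)):
        q=m&(z>lo)&(z<hi)
        nl,L,st,_=cv2.connectedComponentsWithStats(q.astype(np.uint8),connectivity=8)
        for i in range(1,nl):
            if st[i,4]>5:
                P=W[L==i]; print(lo,hi,st[i,4],P.mean(0).round(4),P.min(0).round(3),P.max(0).round(3))
E
```

```text
== scene
table z 0.001622902480837518
foot rect (525.4026489257812, -208.47933959960938) (167.18113708496094, 141.35446166992188) 7.325196743011475 795
disc z 0.0501997848827479 [ 0.52087826 -0.1851783   0.04933332]
hull circ [ 0.53395533 -0.18896369  0.05240399]
knob 13 [ 0.49860333 -0.1922157   0.06467018] 0.07009512735946066
0.064 0.08 139 [0.492  0.2709 0.0735] [0.457 0.246 0.064] [0.539 0.294 0.08 ]
0.08 0.105 20 [0.5319 0.2862 0.0889] [0.526 0.273 0.08 ] [0.539 0.299 0.1  ]
0.08 0.105 13 [0.5038 0.2613 0.0898] [0.5   0.256 0.08 ] [0.508 0.267 0.101]
0.08 0.105 10 [0.495  0.2815 0.0914] [0.49  0.279 0.082] [0.498 0.284 0.1  ]
0.028 0.044 113 [0.4602 0.2624 0.0362] [0.431 0.237 0.028] [0.491 0.281 0.044]
0.004 0.03 127 [0.4609 0.2688 0.0152] [0.446 0.231 0.004] [0.497 0.284 0.03 ]
0.004 0.03 141 [0.4758 0.3296 0.0125] [0.453 0.301 0.004] [0.513 0.349 0.019]
0.004 0.03 51 [0.3751 0.3253 0.0078] [0.368 0.3   0.005] [0.387 0.349 0.012]
0.046 0.062 51 [0.4663 0.263  0.0545] [0.455 0.244 0.047] [0.48  0.274 0.062]
0.046 0.062 28 [0.4171 0.2367 0.055 ] [0.403 0.222 0.047] [0.432 0.248 
[... 1170 characters left out ...]
 0.232 0.014]
0.004 0.03 8 [0.4551 0.2899 0.0065] [0.45  0.28  0.005] [0.459 0.296 0.009]
0.004 0.03 6 [0.4023 0.2993 0.0047] [0.399 0.294 0.004] [0.408 0.304 0.007]
0.004 0.03 6 [0.4031 0.1969 0.0054] [0.4   0.192 0.004] [0.406 0.201 0.008]
0.004 0.03 8 [0.3814 0.2662 0.0058] [0.376 0.262 0.004] [0.388 0.272 0.009]
0.004 0.03 44 [0.3758 0.3246 0.0083] [0.367 0.303 0.004] [0.384 0.349 0.014]
0.004 0.03 8 [0.3782 0.2427 0.0065] [0.369 0.237 0.004] [0.385 0.25  0.012]
0.004 0.03 6 [0.3633 0.1913 0.0062] [0.358 0.186 0.004] [0.368 0.195 0.009]
0.004 0.03 7 [0.3596 0.3437 0.0062] [0.352 0.339 0.004] [0.365 0.348 0.008]
0.046 0.062 36 [0.4174 0.2346 0.055 ] [0.406 0.224 0.047] [0.43  0.243 0.062]
```

```bash
cat >> h.py <<'E'
def box(p,a,b):
    c=(np.array(a)+b)/2;q=abs(p-c)-(np.array(b)-a)/2
    return np.linalg.norm(np.maximum(q,0),axis=1)+np.minimum(q.max(1),0)
def cyl(p,c,r,z0,z1):
    q=np.stack([np.hypot(p[:,0]-c[0],p[:,1]-c[1])-r,abs(p[:,2]-(z0+z1)/2)-(z1-z0)/2],1)
    return np.linalg.norm(np.maximum(q,0),axis=1)+np.minimum(q.max(1),0)
def rz(p,a):
    c,s=np.cos(a),np.sin(a);return np.stack([p[:,0]*c+p[:,1]*s,-p[:,0]*s+p[:,1]*c,p[:,2]],1)
def loc(p,q): return rz((p-np.array([q[0],q[1],q[3] if len(q)>3 else 0])),q[2])*1000   # mm, object frame; q=x,y,yaw,z
def rest_sdf(p,lat=0.03):
    a=np.radians(34)-lat; d=p-np.array([-17,0,25]); l=np.stack([-d[:,0]*np.cos(a)+d[:,2]*np.sin(a),d[:,1],d[:,0]*np.sin(a)+d[:,2]*np.cos(a)],1)
    S=[cyl(p,(0,0),22,0,36),cyl(p,(0,0),26,0,4),box(p,[-12,-12,36],[12,12,68]),box(p,[-12,-8,68],[74,8,74]),
       box(l,[0,-6,-4],[45,6,0]),box(l,[44,-9,-6],[64,9,0])]
    for x in(30,66): S+=[box(p,[x-2,-16,74],[x+2,-12,98]),box(p,[x-2,12,74],[x+2,16,98])]
    return np.min(S,0)
def mount_sdf(p,cov=0,closed=True):
    S=[box(p,[-77,-46,0],[77,46,10]),box(p,[-67,-10,0],[-53,10,34])]
    w=cyl(p,(0,0),36,0,44)
    S.append(w if closed else np.maximum(w,-cyl(p,(0,0),29,12,200)))
    c=rz(p-np.array([46,0,0]),cov)
    S+=[cyl(c,(-46,0),38.5,45,49),cyl(c,(-68,0),6.5,45,67),box(c,[-20,-8,45],[6,8,49])]
    return np.min(S,0)
def fit(P,sdf,q0,fs=1.5,cut=12):
    from scipy.optimize import least_squares
    q=np.array(q0,float)
    for _ in range(3):
        s=abs(sdf(loc(P,q),q));Q=P[s<cut]
        r=least_squares(lambda v:sdf(loc(Q,v),v),q,loss='soft_l1',f_scale=fs,x_scale=np.array([.01,.01,.1,.01,.1,10])[:len(q)],diff_step=1e-4)
        q=r.x
    return q,np.median(abs(r.fun)),len(Q)
E
python3 - <<'E'
from h import *
D=pickle.load(open("d0.pkl","rb"));A={"m":[],"r":[]}
ms=lambda p,v:mount_sdf(p,v[4]); rs=lambda p,v:rest_sdf(p)
for n in list(D)+["both"]:
    P={}
    for k,c,h in(("m",(.515,-.185),.1),("r",(.48,.262),.09)):
        if n=="both": P[k]=np.vstack(A[k])
        else:
            W=cloud(D[n]).reshape(-1,3);W=W[np.isfinite(W[:,0])]
            W=W[(np.hypot(W[:,0]-c[0],W[:,1]-c[1])<h)&(W[:,2]>.006)]
            P[k]=W;A[k].append(W)
    for z in np.arange(1):
        print(n,"mount",fit(P["m"],ms,[.515,-.185,.13,0,0.]))
        print(n,"rest",fit(P["r"],rs,[.473,.257,.46,0.]))
E
```

```text
scene mount (array([ 0.52055759, -0.19263521,  0.17221378,  0.00213975, -0.0384958 ]), np.float64(1.6888047985661458), 726)
scene rest (array([0.47298519, 0.25863749, 0.40996237, 0.00273719]), np.float64(1.260336681184814), 501)
top mount (array([ 0.52232887, -0.19160268,  0.16869139,  0.00183496, -0.03420303]), np.float64(1.764331804859161), 1228)
top rest (array([0.47440454, 0.25992833, 0.40848984, 0.00284224]), np.float64(1.398733162635537), 375)
both mount (array([ 0.52112206, -0.19220353,  0.16587839,  0.0019154 , -0.03603207]), np.float64(1.7284191303804786), 1951)
both rest (array([0.47329795, 0.25897009, 0.40994468, 0.00290141]), np.float64(1.320616023778804), 874)
```

```bash
cat >> h.py <<'E'
def down(psi):
    c,s=np.cos(psi),np.sin(psi)
    return R.from_matrix(np.array([[-s,c,0],[c,s,0],[0,0,-1.]])).as_rotvec()
E
python3 - <<'E'
from h import *
from cell import manip,cams,inverse_kinematics as ik
D=pickle.load(open("d0.pkl","rb"))
M=(.5212,-.1922,.166);cov=-.036
for n in D:
    P=cloud(D[n]).reshape(-1,3);p=loc(P,M)
    for s in(1,-1):
        w=p[np.hypot(p[:,0]-70,p[:,1]-9.9*s)<4.5]
        print(n,s,len(w),np.sort(w[:,2]).round(1)[-12:])
pin=np.array(M[:2])+.046*np.array([np.cos(M[2]),np.sin(M[2])])
def knob(c): a=np.pi+M[2]+c; return pin+.068*np.array([np.cos(a),np.sin(a)])
k=knob(cov);print(pin,k)
psi=M[2]+cov
for c in(0,1.9,-1.9): q=ik([*knob(c),.0715],down(psi+c)); print(c,None if q is None else np.round(q,2))
manip.set_gripper(.045)
manip.move_pose([*k,.12],down(psi))
print(manip.state()["joint_pos"].round(2))
manip.move_linear([*k,.0715],rate=.08)
s=manip.state();print(s["clock"],s["contact_force"],s["tool_pos"])
manip.set_gripper(.0,force=20);s=manip.state();print(s["clock"],s["gripper_width"],s["grasp_force"],s["contact_force"],s["moment"])
E
```

```text
scene 1 5 [-759.  -754.5   36.6   40.5   43.7]
scene -1 1 [-756.]
top 1 7 [32.3 37.7 38.6 39.  39.2 40.2 41.7]
top -1 6 [31.4 34.8 38.6 38.6 38.9 39.2]
[ 0.56656767 -0.18459902] [ 0.49914146 -0.19341414]
0 [-0.42  0.2   2.06 -0.    0.88 -0.55]
1.9 [-0.43  0.38  1.82 -0.    0.94 -2.46]
-1.9 [-0.24  0.28  1.95 -0.    0.91  1.53]
[-0.42  0.13  2.03 -0.    0.98 -0.55]
3.5667 [ 0.27601024 -0.99649721  0.29490369] [ 0.49921531 -0.19340819  0.07134689]
4.1667 0.01158902220882152 19.99840021133423 [-10.79369103  -1.79737174   9.49681172] [-0.47415816  1.80277354  0.00640576]
```

```bash
python3 - <<'E'
from h import *
from cell import manip
p=np.array(manip.state()["tool_pos"]);print(p)
M=.13;u=-np.array([np.cos(M),np.sin(M),0])
t=p.copy()
for i,d in enumerate((u*.001+[0,0,.0015],u*.001,u*.001)):
    t=t+d
    manip.move_linear(t,rate=.03);manip.dwell(.1);s=manip.state();print(s["tool_pos"].round(4),s["contact_force"].round(1),s["gripper_width"].round(4))
    if s["contact_force"][0]>-2: break
E
```

```text
[ 0.495624   -0.19360428  0.07153333]Traceback (most recent call last):
  File "<stdin>", line 8, in <module>
AttributeError: 'float' object has no attribute 'round'
```

```bash
python3 - <<'E'
from h import *
from cell import manip
s=manip.state();p=np.array(s["tool_pos"]);print(p,s["contact_force"].round(1))
u=-np.array([np.cos(.13),np.sin(.13),0])
t=p.copy()
for i in range(4):
    s=manip.state()
    if s["contact_force"][0]>-2: break
    t=t+u*.001; manip.move_linear(t,rate=.03);manip.dwell(.1);s=manip.state();print(s["tool_pos"].round(4),s["contact_force"].round(1),s["gripper_width"])
E
```

```text
[ 0.4952775  -0.19358703  0.0719125 ] [  5.9  -0.9 -11.1]
```

```bash
python3 - <<'E'
from h import *
from cell import manip
pin=np.array([.4956+.0674,-.1936+.0088]);print(pin)
a0=np.pi+.13
def go(c,rate=.05):
    a=a0+c;manip.move_linear([*(pin+.068*np.array([np.cos(a),np.sin(a)])),.0719],rate=rate,rot=down(.13+c*.95))
    s=manip.state();p=s["tool_pos"];d=p[:2]-pin;f=s["contact_force"];tg=np.array([-np.sin(a),np.cos(a)])
    print(round(c,2),"ang",round(float((np.arctan2(d[1],d[0])-a0+np.pi)%(2*np.pi)-np.pi),3),"r",np.hypot(*d).round(4),"ft",round(f[:2]@tg,1),"fr",round(f[:2]@[np.cos(a),np.sin(a)],1),"fz",round(f[2],1),"clk",s["clock"])
    return f[:2]@tg
go(0)
for sg in(1,-1):
    ok=True
    for c in(.08,.16,.24,.32):
        f=go(sg*c)
        if abs(f)>9: ok=False;break
    if ok: print("gives",sg);break
    go(0)
E
```

```text
[ 0.563  -0.1848]
0 ang -0.001 r 0.0682 ft 0.2 fr 0.2 fz -2.0 clk 4.825
0.08 ang 0.08 r 0.0683 ft 0.9 fr 0.8 fz -3.0 clk 5.0833
0.16 ang 0.155 r 0.0684 ft -0.5 fr 1.7 fz -1.1 clk 5.3417
0.24 ang 0.202 r 0.0685 ft -8.6 fr 0.6 fz 4.3 clk 5.6
0.32 ang 0.242 r 0.0685 ft -17.4 fr -0.9 fz 10.2 clk 5.8583
0 ang -0.012 r 0.0682 ft -4.5 fr -0.6 fz -1.7 clk 6.4417
-0.08 ang -0.083 r 0.0681 ft -2.5 fr 0.7 fz -2.6 clk 6.7
-0.16 ang -0.16 r 0.0679 ft -3.2 fr -0.6 fz -5.4 clk 6.9583
-0.24 ang -0.239 r 0.0678 ft -2.6 fr -0.7 fz -6.1 clk 7.2167
-0.32 ang -0.319 r 0.0677 ft -1.5 fr -2.0 fz -7.8 clk 7.475
gives -1
```

```bash
python3 - <<'E'
from h import *
from cell import manip
pin=np.array([.563,-.1848]);a0=np.pi+.13;L=[]
for c in list(-np.arange(.5,1.75,.2))+[-1.8,-1.86,-1.92,-1.98,-2.04]:
    a=a0+c;manip.move_linear([*(pin+.068*np.array([np.cos(a),np.sin(a)])),.0712],rate=.06,rot=down(.13+c*.95))
    s=manip.state();p=s["tool_pos"];d=p[:2]-pin;f=s["contact_force"];ft=f[:2]@[-np.sin(a),np.cos(a)]
    L.append(p[:2]);print(round(c,2),p.round(4),"ang",((np.arctan2(d[1],d[0])-a0+np.pi)%(2*np.pi)-np.pi).round(3),"ft",round(ft,1),"fr",round(f[:2]@[np.cos(a),np.sin(a)],1),"fz",round(f[2],1),s["clock"])
    if abs(ft)>10: break
print(fitcircle(np.array(L)), fitcircle(np.array(L),.068))
np.save("arc.npy",L)
E
```

```text
-0.5 [ 0.5001 -0.1603  0.0717] ang -0.501 ft -2.1 fr -1.0 fz -2.9 7.825
-0.7 [ 0.5064 -0.1484  0.0717] ang -0.701 ft -0.9 fr -1.4 fz -2.2 8.2
-0.9 [ 0.515  -0.1381  0.0717] ang -0.902 ft -1.3 fr -2.9 fz -3.6 8.575
-1.1 [ 0.5253 -0.1295  0.0717] ang -1.103 ft -0.6 fr -5.4 fz -3.3 8.95
-1.3 [ 0.537  -0.1233  0.0716] ang -1.301 ft -0.7 fr -6.8 fz -1.9 9.325
-1.5 [ 0.5497 -0.1194  0.0716] ang -1.499 ft -0.7 fr -5.2 fz -1.1 9.7
-1.7 [ 0.5627 -0.1181  0.0716] ang -1.697 ft -0.7 fr -5.7 fz -0.2 10.075
-1.8 [ 0.5692 -0.1184  0.0716] ang -1.794 ft -0.6 fr -4.5 fz 0.9 10.3417
-1.86 [ 0.5729 -0.1188  0.0715] ang -1.849 ft 1.5 fr -5.0 fz 2.5 10.5917
-1.92 [ 0.5749 -0.1191  0.0715] ang -1.88 ft 5.4 fr -4.9 fz 8.3 10.8417
-1.98 [ 0.5759 -0.1193  0.0711] ang -1.895 ft 13.6 fr -5.2 fz 13.6 11.0917
[ 0.56308375 -0.18617001  0.06806705] [ 0.56305222 -0.18610177  0.068     ]
```

```bash
python3 - <<'E'
from h import *
from cell import manip,cams
manip.set_gripper(.04);p=manip.state()["tool_pos"]
manip.move_linear([p[0],p[1],.16],rate=.15)
manip.move_pose([.42,.06,.25],down(-.8))
ds=[(n,cams.capture(n)) for n in("top","scene")*3]
pickle.dump(ds,open("d1.pkl","wb"));print(manip.state()["clock"])
yaw0=.15;pin=np.array([.5631,-.1861])
A={"m":[],"r":[]}
for n in("top","scene"):
    P={}
    for k,c,h in(("m",(.52,-.185),.11),("r",(.48,.262),.09)):
        W=np.vstack([cloud(d).reshape(-1,3) for m,d in ds if m==n]);W=W[np.isfinite(W[:,0])]
        P[k]=W[(np.hypot(W[:,0]-c[0],W[:,1]-c[1])<h)&(W[:,2]>.006)]
    print(n,"mount",fit(P["m"],lambda p,v:mount_sdf(p,v[4],False),[.518,-.193,.15,0,-1.88]))
    print(n,"rest",fit(P["r"],lambda p,v:rest_sdf(p),[.473,.257,.41,0.]))
ims=[d["image"].astype(float) for m,d in ds if m=="top"];I=np.mean(ims,0).astype(np.uint8)
v=cv2.resize(I[185:245,355:435],(800,600),interpolation=cv2.INTER_CUBIC)
cv2.imwrite("pics/open.png",cv2.convertScaleAbs(v,alpha=1.4))
E
```

```text
13.725
top mount (array([ 5.18938746e-01, -1.93025274e-01,  1.40994081e-01,  1.53238953e-03,
       -1.85069135e+00]), np.float64(1.6631104719320708), 4386)
top rest (array([0.4740963 , 0.26005865, 0.41170404, 0.00339543]), np.float64(1.3801290353763562), 1114)
scene mount (array([ 0.51815571, -0.19309714,  0.164833  ,  0.00214077, -1.88625375]), np.float64(1.4256763873926186), 2508)
scene rest (array([0.47321239, 0.2583229 , 0.41320701, 0.00289894]), np.float64(1.0987915631200362), 1505)
```

View pics/open.png

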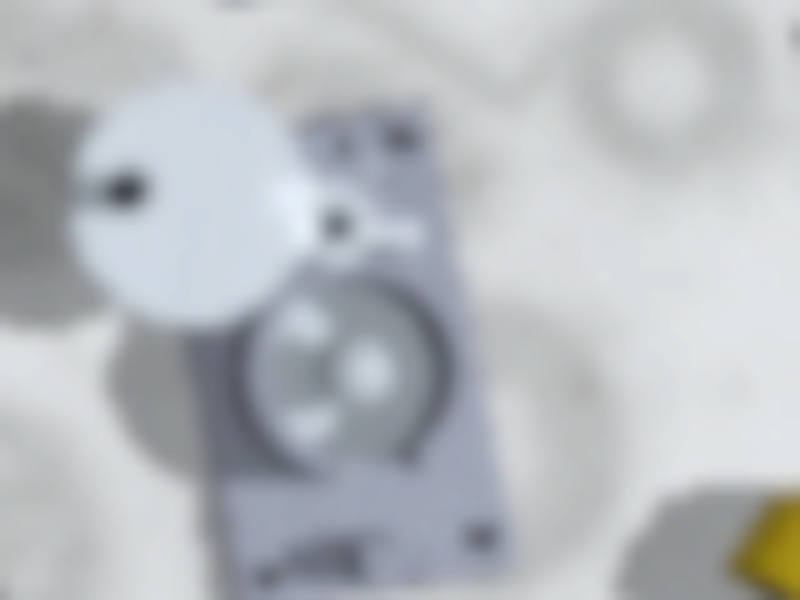

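The cover is fully open. In the view, the ball highlight is at crop (370,370) and the swung disc at (190,205). Vision now agrees with the pin found by feel to about 1 mm, so I'll grip the rest next.

```bash
python3 - <<'E'
from h import *
from cell import manip,cams
x,y,a=.4737,.2592,.412; r=down(a-np.pi/2)
manip.set_gripper(.06)
manip.move_pose([x,y,.17],r);manip.move_linear([x,y,.059],rate=.1)
s=manip.state();print(s["clock"],s["tool_pos"],s["contact_force"].round(1))
manip.set_gripper(0,force=15);manip.dwell(.2)
s=manip.state();print(s["gripper_width"],s["tool_pos"],s["contact_force"].round(1),s["moment"].round(2))
manip.set_gripper(0,force=50)
manip.move_linear([x,y,.062],rate=.03);s=manip.state()
print(s["gripper_width"],s["tool_pos"],s["contact_force"].round(1),s["moment"].round(2),s["clock"])
E
```

```text
16.3583 [0.47439189 0.25951158 0.05977652] [-0.3 -0.6 -0.2]
0.023901359454200542 [0.47386331 0.25909005 0.05911542] [ 1.5 -1.2  1.3] [-0.29 -0.07 -0.03]
0.023722583366998187 [0.47259005 0.25899416 0.06104711] [ 0.2  0.7 -6.2] [ 0.03  0.02 -0.02] 17.6583
```

```bash
python3 - <<'E'
from h import *
from cell import manip,cams
M=(.5178,-.1930,.150)
p=manip.state()["tool_pos"]
manip.move_linear([p[0],p[1],.22],rate=.15)
manip.move_linear([.42,.06,.24],rate=.2,rot=down(-1.3))
manip.move_linear([M[0],M[1],.15],rate=.2,rot=down(M[2]-np.pi/2));manip.dwell(.3)
s=manip.state();t=s["tool_pos"];print(t,s["clock"],s["contact_force"].round(1),s["moment"].round(2),s["gripper_width"],R.from_rotvec(s["tcp_rot"]).as_matrix().round(3).tolist())
ds=[(n,cams.capture(n)) for n in("top","scene")*3];pickle.dump(ds,open("d2.pkl","wb"))
for n in("top","scene"):
    W=np.vstack([cloud(d).reshape(-1,3) for m,d in ds if m==n]);W=W[np.isfinite(W[:,0])]
    z0=t[2]-.055-.003
    P=W[(np.hypot(W[:,0]-t[0],W[:,1]-t[1])<.1)&(W[:,2]>z0-.01)&(W[:,2]<z0+.105)]
    q,e,k=fit(P,lambda p,v:rest_sdf(p),[t[0],t[1],M[2],z0],cut=6);print(n,q,e,k,"off in rest frame mm",(loc(np.array([[t[0],t[1],t[2]]]),q)).round(1))
d=dict(ds)["scene"]["image"];cv2.imwrite("pics/hold.png",cv2.resize(d[130:250,290:450],(800,600)))
E
```

```text
[ 0.5178399  -0.19259772  0.15030963] 21.9167 [ 0.6 -0.1 -5.7] [ 0.04  0.01 -0.04] 0.023784702582767422 [[0.989, 0.15, 0.0], [0.15, -0.989, -0.0], [0.0, 0.0, -1.0]]
top [ 0.51608606 -0.19038651  0.16471394  0.09402458] 1.2687190602300982 275 off in rest frame mm [[ 1.4 -2.5 56.3]]
scene [ 0.51636794 -0.19357814  0.08485008  0.09511376] 1.4540424188313956 777 off in rest frame mm [[ 1.5  0.9 55.2]]
```

View pics/hold.png

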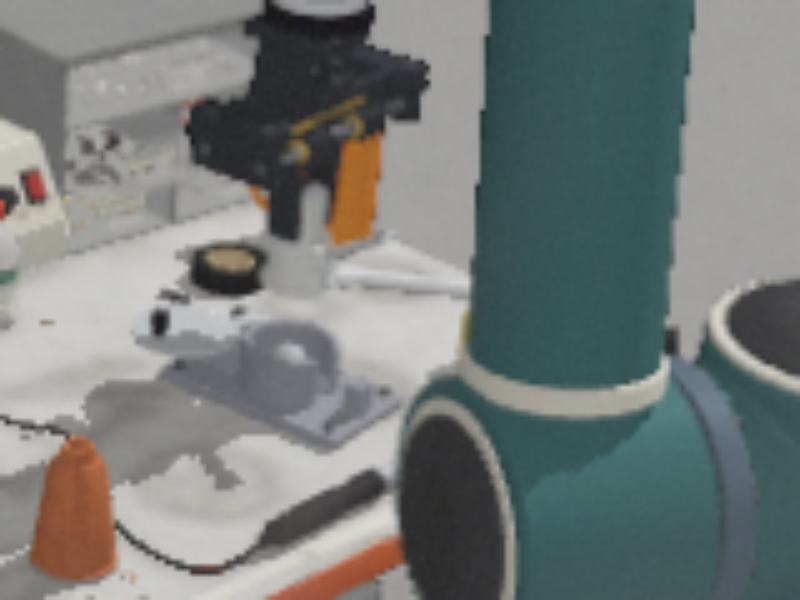

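The image shows the rest held upright above the open well, with the ball visible at about (295,355) and the bar over the back. I'll lower it in small steps while watching the force.

```bash
cat > lower.py <<'E'
from h import *
from cell import manip
M=(.5178,-.1930,.150)
def lower(xy,zs,lim=10,gain=.25,f0=None):
    xy=np.array(xy);f0=np.array(manip.state()["contact_force"]) if f0 is None else f0
    for z in zs:
        manip.move_linear([*xy,z],rate=.03)
        s=manip.state();f=s["contact_force"]-f0
        print(z.round(4),s["tool_pos"].round(4),f.round(1),s["moment"].round(2),round(s["clock"],1))
        if f[2]>lim: print("stop");break
        if np.hypot(*f[:2])>2: xy=xy+np.clip(gain*f[:2]*1e-3,-.0008,.0008)
    return xy
E
python3 - <<'E'
from lower import *
xy=np.array(M[:2])+.001*np.array([np.cos(M[2]),np.sin(M[2])])
manip.move_linear([*xy,.11],rate=.06);manip.dwell(.1)
lower(xy,np.arange(.107,.0839,-.002))
E
```

```text
0.107 [ 0.5187 -0.1928  0.107 ] [-0.  -0.4  0.8] [0.02 0.03 0.05] 23.4
0.105 [ 0.5186 -0.1928  0.1048] [-0.5 -0.9 -0.2] [ 0.01  0.02 -0.  ] 23.6
0.103 [ 0.5186 -0.1928  0.1028] [-0.5 -0.8 -0. ] [-0.04 -0.03  0.04] 23.9
0.101 [ 0.5186 -0.1928  0.1008] [-0.2 -0.8 -0.4] [-0.01 -0.    0.02] 24.1
0.099 [ 0.5186 -0.1928  0.0988] [ 0.1 -0.4  0.2] [ 0.01  0.05 -0.01] 24.4
0.097 [ 0.5186 -0.1928  0.0968] [ 0.3 -0.2  0.1] [-0.01  0.01 -0.07] 24.6
0.095 [ 0.5186 -0.1928  0.0948] [-0.3  0.2  0.7] [ 0.   -0.01 -0.02] 24.9
0.093 [ 0.5187 -0.1928  0.0928] [-0.5 -1.  -0.6] [ 0.03 -0.01 -0.02] 25.1
0.091 [ 0.5186 -0.1928  0.0908] [ 0.5 -0.3  1. ] [-0.01  0.02 -0.01] 25.4
0.089 [ 0.5186 -0.1928  0.0888] [-0.4 -0.7  0.3] [-0.02  0.02  0.  ] 25.6
0.087 [ 0.5186 -0.1928  0.0868] [ 0.2 -1.   0.6] [-0.03 -0.    0.01] 25.9
0.085 [ 0.5186 -0.1928  0.0848] [ 0.2 -0.6  0.5] [-0.02  0.02  0.  ] 26.1
```

Contact-free past the ball's equator. Continuing down to the floor.

```bash
python3 - <<'E'
from lower import *
xy=np.array(M[:2])+.001*np.array([np.cos(M[2]),np.sin(M[2])])
f0=np.array(manip.state()["contact_force"])
lower(xy,np.r_[np.arange(.083,.074,-.002),np.arange(.0735,.0665,-.0007)],lim=7,f0=f0)
E
```

```text
0.083 [ 0.5186 -0.1928  0.0828] [-0.3  0.7 -0.6] [ 0.   -0.   -0.06] 26.4
0.081 [ 0.5187 -0.1928  0.0808] [-0.5  0.5 -1.2] [0.04 0.01 0.04] 26.6
0.079 [ 0.5186 -0.1928  0.0788] [ 0.5  0.3 -0.6] [ 0.01 -0.   -0.02] 26.9
0.077 [ 0.5186 -0.1928  0.0768] [-0.  -1.  -0.9] [ 0.05  0.01 -0.03] 27.1
0.075 [ 0.5186 -0.1928  0.0748] [-0.8 -0.   0. ] [0.04 0.02 0.01] 27.4
0.0735 [ 0.5187 -0.1928  0.0733] [-0.1 -0.4  0.2] [ 0.04 -0.03  0.02] 27.6
0.0728 [ 0.5187 -0.1928  0.0727] [-0.6 -0.6 -0.2] [-0.03 -0.03  0.02] 27.9
0.0721 [ 0.5187 -0.1928  0.072 ] [ 0.2  0.2 -0.6] [ 0.05 -0.04 -0.01] 28.1
0.0714 [ 0.5187 -0.1928  0.0713] [-0.3  0.4 -1.1] [0.05 0.03 0.02] 28.4
0.0707 [ 0.5189 -0.1929  0.0711] [-1.8  0.3  3.3] [ 0.15  0.27 -0.  ] 28.6
0.07 [ 0.519  -0.193   0.0711] [-4.7  0.3 11.2] [0.37 0.71 0.04] 28.9
stop
```

```bash
python3 - <<'E'
from h import *
from cell import manip
M=(.5178,-.1930,.150);u=np.array([np.cos(.15),np.sin(.15)])
p=manip.state()["tool_pos"]
manip.move_linear([.5187,-.1928,.0710],rate=.02)
manip.set_gripper(.05);s=manip.state();print(s["tool_pos"],s["contact_force"].round(1),s["clock"])
manip.move_linear([.5187,-.1928,.15],rate=.12)
q=np.array(M[:2])-.065*u
manip.set_gripper(0,force=10)
manip.move_linear([*q,.15],rate=.15);manip.move_linear([*q,.098],rate=.1);manip.dwell(.1)
f0=np.array(manip.state()["contact_force"])
for z in np.r_[np.arange(.094,.060,-.003),np.arange(.060,.046,-.001)]:
    manip.move_linear([*q,z],rate=.04);s=manip.state();f=s["contact_force"]-f0
    print(z.round(3),s["tool_pos"][2].round(4),f.round(1),round(s["clock"],1))
    if f[2]>18: break
E
```

```text
[ 0.51876297 -0.19281988  0.07103437] [-0.5  0.5 -0.3] 29.6917
0.094 0.0941 [0.9 1.  0.1] 32.9
0.091 0.091 [0.4 0.3 0.5] 33.2
0.088 0.0878 [0.1 1.2 0.4] 33.4
0.085 0.0847 [0.1 0.6 0.2] 33.7
0.082 0.0818 [0.2 0.9 0.3] 33.9
0.079 0.0788 [0.6 0.1 0.8] 34.2
0.076 0.0758 [0.4 1.1 1.1] 34.4
0.073 0.0728 [ 2.5 -0.4  0. ] 34.7
0.07 0.0698 [0.4 0.6 0.4] 34.9
0.067 0.0668 [0.1 1.5 0.2] 35.2
0.064 0.0638 [-0.1  1.3  0.5] 35.4
0.061 0.0607 [ 0.4  1.2 -0.2] 35.7
0.06 0.0598 [ 0.4  1.  -0.4] 35.9
0.059 0.0591 [-0.6  0.8  3.5] 36.2
0.058 0.059 [-4.9  2.1 10.9] 36.4
0.057 0.059 [-6.2  4.3 18. ] 36.7
0.056 0.0589 [-9.3  4.7 25.4] 36.9
```

```bash
python3 - <<'E'
from h import *
from cell import manip,cams
p=manip.state()["tool_pos"]
manip.move_linear([p[0],p[1],.16],rate=.15)
manip.move_pose([.3,.15,.3],down(-.9))
ds=[(n,cams.capture(n)) for n in("top","scene")*3];pickle.dump(ds,open("d3.pkl","wb"));print(manip.state()["clock"])
A=[]
for n in("top","scene"):
    W=np.vstack([cloud(d).reshape(-1,3) for m,d in ds if m==n]);W=W[np.isfinite(W[:,0])]
    P=W[(np.hypot(W[:,0]-.5178,W[:,1]+.193)<.09)&(W[:,2]>.052)]
    print(n,fit(P,lambda p,v:rest_sdf(p,.6),[.5178,-.193,.15,.012],cut=8))
    l=loc(W,(.5178,-.193,.15));k=l[(abs(l[:,1])<6)&(l[:,0]<-56)&(l[:,0]>-80)]
    print("pad z",len(k),np.percentile(k[:,2],[10,50,90]).round(1))
o=[]
for n,(r,c) in(("top",(190,350)),("scene",(165,300))):
    I=np.mean([d["image"].astype(float) for m,d in ds if m==n],0).astype(np.uint8)
    o.append(cv2.resize(I[r:r+75,c:c+100],(400,300),interpolation=cv2.INTER_CUBIC))
cv2.imwrite("pics/end.png",np.hstack(o))
E
```

```text
39.5917
top (array([ 0.51857399, -0.19225851,  0.15768573,  0.01579299]), np.float64(1.1382917904044376), 629)
pad z 92 [32.1 40.2 45.3]
scene (array([ 0.51774743, -0.19371777,  0.16030164,  0.01717994]), np.float64(1.2536507549601388), 544)
pad z 145 [-758.5   17.7   41.8]
```

View pics/end.png

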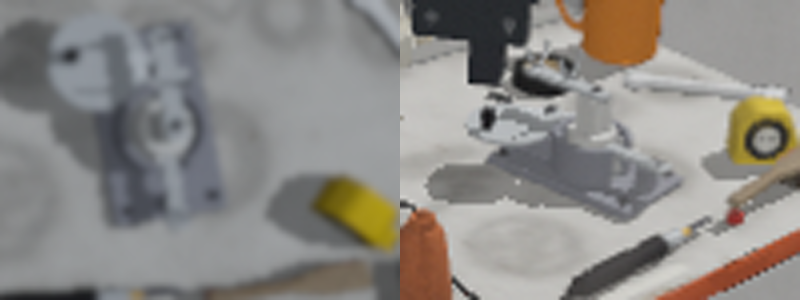

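The final view shows the rest upright in the well. Its lever lies level on the block (crop (172,195), top at about 40 mm), the cover is open, and the tape and cone have not been disturbed.

```bash
python3 -c "
from cell import order;print(order.close_job())"
```

```text
the job is handed in; nothing more can be done
None
```

I handed the job in at about 40 s of the 67 s limit: the cover is swung fully open, the rest is seated over the ball, its lever is latched down, and the cone and tape look undisturbed; no verdict came back.

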